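# Check that a trolley brake lever stops short of the bar

## Robot

A 7-joint arm with a two-finger parallel gripper is mounted at the origin on the work surface. World frame = base frame: x ahead of the robot, y to its left, z up, the work surface at z = 0. Lengths are in m, angles in rad, forces in N, time in s.
With the tool pointing down it reaches from about 0.425 to 0.975 m from the base axis. Payload 16.7 kg.
Tool frame: the origin (TCP) lies midway between the tips of the shut fingers; the grasp point (between the pads) lies 19 mm behind it (robot.grasp_offset is the distance from the TCP to the grasp point, in m); z points along the fingers, y is the line along which they close (so a half turn about z gives the same grasp; the last joint's range is limited). The gripper opens to 85 mm and grips with 20 to 120 N. Pads are 22 mm wide; open, the fingers measure 114 mm over their backs; the gripper's body (76 mm by 85 mm) begins 54 mm behind the grasp point. The pads swing forward as they close: fully open they stand 13 mm farther back than shut.
Start: joints at [1.125, 0.426, 0.074, 1.606, -0.034, 1.111, -0.067], TCP at [0.197, -0.646, 0.231] pointing down, gripper open.
Joint ranges: [-2.85, 2.85], [-0.5, 2.14], [-1.23, 1.37], [0.21, 2.46], [-1.02, 4.16], [0.16, 2.05], [-2.73, 2.73]. Speed limits (rad/s): [1.89, 1.89, 2.39, 2.39, 3.01, 3.01, 3.01].

## Interface

Orientations are given as [roll, pitch, yaw] about the fixed x, y, z axes, in that order (R = Rz(yaw) Ry(pitch) Rx(roll)).
In Python, from cell import robot gives the robot as it stands.
- The arm moves only by the tool drive_tool, never from a script. Its argument "steps" is a list of rows, each an object with "offset": the shift along the tool's x, y, z scaled (see below), a list of three; "twist": the turn about the tool's z scaled (see below). A call has 1 to 8 rows; each row shifts and turns the commanded pose from where the row before left it, along the tool's axes as they then stand; what a row does not reach is not made up. The controller multiplies each number of a shift by 6 cm and each number of a turn by 5 degrees. A row lasts 1/8 s, in which the tool goes at most 62.5 mm and 10.7 degrees, less where a joint would pass 70% of its speed; a pose out of reach is approached as far as the arm can. A call with a number of a shift or a turn outside -1 to 1 is refused whole. A call with a gripper value outside its range is refused whole. "claw" is the opening in per cent of the stroke, from 0 (shut) to 100 (fully open), set as the call begins (left out, the last holds). The fingers move at their own pace and stop on an object; "squeeze" is the grip in N (left out, the last holds). Time passes only in rows, so rows that do not move let the fingers close. It gives the time, the measured TCP pose, the force, the opening and the grip force at its end, in the units of the state.
- robot.state(): the state, without advancing time (a new reading comes with each control period).
- robot.capture(name): name is "side" or "top" or "wrist"; returns a dict with "color" (420x560x3 uint8, red, green, blue), "fx", "fy", "cx", "cy" (pixels), "distortion" ([k1, k2, p1, p2, k3] as OpenCV has them; the pictures are not rectified), "cam_to_world" (4x4, takes a point from camera to world coordinates); the wrist camera has in their place "hand_eye" (4x4, takes a point from camera to tool coordinates, whose origin is the TCP and whose axes are the flange's). Camera axes: x right, y up, looking along -z (the intrinsics and any distortion apply to the point x, -y, -z); pixel columns grow to the right and rows downward; lengths in m; the calibration is good to about 2 mm. A picture is of the moment at which its call begins: read the wrist's pose just before it. There is no depth.
- robot.sign_off(): hands the job in; it is judged then, once.
The state is a dict: "clock": time; "joint_pos": joint angles; "qvel": joint speeds; "joint_efforts": joint torques, N m; "tool_pos": TCP position; "eef_rot": TCP orientation; "force": force on the tool from outside, world axes, zero at the start; "torque": the same for the moment, N m; "finger_gap": finger opening in m; "gripper_force": force on a finger pad.
Only numpy, scipy, OpenCV 4.12 (cv2) and the standard library are available. Lean on these libraries where they do the work, as an engineer would, in place of code of your own. Each camera call takes 0.05 s, during which the arm holds its last target. There are 200 camera calls.

## Task

Two spare trolley handles stand on the bench: check the brake on the one with the long, ball-ended lever. With the gripper on the outer side of that lever and nothing gripped, press the lever in towards the bar with the outside of the fingers until it comes up against its stop, let it spring right back out, then press it in to the stop a second time and finish while holding it there so that the gap to the bar can be measured. Press gently so that the stand does not slide or lift, and leave the short-levered handle and everything else on the bench alone.

Things in the scene. Friction and masses are not known exactly. Their poses are not given: they have to be found in the camera images.
- handle_long: handle with the LONG lever on a loose stand (about 6 kg). Base plate 160 x 160 x 10 mm, origin at the centre of its underside. Two posts carry a level bar, 230 mm long, along the stand's y axis straight above the origin, centre line 120 mm up, 25 mm thick with a black 32 mm grip. The lever is level with the bar on its -x side (towards the robot, give or take yaw). Highest part: 140 mm.
- long_pin (a point): centre of the upright pin about which the long lever turns, at (-45, -90, 120) mm in its stand's frame; axes as the stand's.
- long_lever (a joint): angle of the long lever, rad: 0 = sprung right out (free end swung away from the bar), grows as it is pressed in, 0.36 = against its solid stop, where it is parallel to the bar with a gap of 25 mm left to the grip. A return spring pushes it out: at the press point it takes about 4 N to start it and 9 N to hold it at the stop.
- long_press (a point): press point on the outer face of the long lever, 100 mm from its pin, half-way up the blade; moves with the lever. x = pressing direction, towards the bar; y = along the lever, pin to ball; z = up. The pin lies at (4, -100, 0) mm here. Bare aluminium blade 8 mm thick, 16 mm tall; 22 mm ball at its end, 140 mm from the pin; 120 mm above the bench, nothing above it.
- handle_short: the other handle, with the SHORT lever (80 mm, no ball), to be left alone; same stand and bar but mirrored: its lever's pin is at (-45, +90, 120) mm. Origin at the centre of the underside of its base plate. The two handles may stand either way round, left or right.
- short_lever (a joint): angle of the short lever, rad: 0 = out, grows to 0.36 when pressed in. Leave it alone.
- short_press (a point): point on the outer face of the short lever, 60 mm from its pin; axes: x = towards the bar, y = from the free end towards the pin, z = up.
- tin_flat: closed flat food tin, 84 mm across, 40 mm tall; origin at the centre of its underside. Leave it alone.
- tin_tall: closed food tin, 74 mm across, 110 mm tall; origin at the centre of its underside. Leave it alone.
- bowl: steel feeding bowl, 150 mm across the rim, 55 mm tall; origin at the centre of its underside. Leave it alone.
- wrench: wrench lying flat; origin near its middle, its length along its x axis. Leave it alone.
- screwdriver: screwdriver lying flat between the two handles, about 180 mm long; origin near its middle, its length along its x axis. Leave it alone.
- bottle: closed bottle, 68 mm across, 190 mm tall; origin at the centre of its underside. Leave it alone.
Not all that is in view belongs to the job. What is shaped like the handle_long but yellow is not meant.

How it is judged:
By the outcome, as a careful person would: the job done as asked, in the order asked, and still so for the second after the job is handed in, while the arm keeps its last pose, push and grip.
It also fails if it takes over 45 s, if anything falls off the work surface, if the arm or the gripper's body presses on something with over 40 N, if the wrist force passes 120 N, or if a joint passes its speed limit or range.

## Working session

There is one attempt and no reset: what is moved stays moved. The work goes in short steps, Python scripts to look and compute and a tool call to move; the robot and the scene stay as the last step left them, time stands still between calls to the robot, and variables do not carry over. Pictures are saved under pics/ and viewed, at most 10 in all, crops included, and the job is handed in when it is done.

Besides the shell and the picture viewer there is one more tool, called as name([rows], argument=value, ...), one row to a line, values as JSON. drive_tool: Moves the arm, as the interface text tells. Its arguments: {"type":"object","properties":{"steps":{"type":"array"},"claw":{"type":"number"},"squeeze":{"type":"number"}},"required":["steps"]}

```bash
mkdir -p pics
cat > h.py <<'E'
import numpy as np,cv2
from cell import robot
def snap(n,f):
    s=robot.state(); c=robot.capture(n)
    cv2.imwrite(f'pics/{f}.png',c['color'][...,::-1])
    if n=='wrist':
        from scipy.spatial.transform import Rotation as R
        T=np.eye(4);T[:3,:3]=R.from_euler('xyz',s['eef_rot']).as_matrix();T[:3,3]=s['tool_pos'];c['cam_to_world']=T@np.array(c['hand_eye'])
    np.savez(f'pics/{f}.npz',**{k:np.array(v) for k,v in c.items()})
    return c
def ray(c,uv):
    K=np.array([[c['fx'],0,c['cx']],[0,c['fy'],c['cy']],[0,0,1]],float)
    p=cv2.undistortPoints(np.array(uv,float).reshape(-1,1,2),K,np.array(c['distortion'],float)).reshape(-1,2)
    d=np.c_[p[:,0],-p[:,1],-np.ones(len(p))]
    T=np.array(c['cam_to_world']);return T[:3,3],d@T[:3,:3].T
def plane(c,uv,z):
    o,d=ray(c,uv);return o+d*((z-o[2])/d[:,2])[:,None]
def tri(c1,u1,c2,u2):
    o1,d1=ray(c1,[u1]);o2,d2=ray(c2,[u2]);d1=d1[0];d2=d2[0]
    t=np.linalg.lstsq(np.c_[d1,-d2],o2-o1,rcond=None)[0]
    a=o1+t[0]*d1;b=o2+t[1]*d2;return (a+b)/2,np.linalg.norm(a-b)
def load(f): return dict(np.load(f'pics/{f}.npz'))
E
python3 - <<'E'
from h import *
a=snap('side','s0');b=snap('top','t0');s=robot.state();print(s)
for c in(a,b):print(c['fx'],np.round(c['cam_to_world'],3))
E
```

```text
{'clock': 0.1, 'joint_pos': array([ 1.12553976,  0.426671  ,  0.07388772,  1.60653783, -0.03409915,
        1.11079089, -0.0671308 ]), 'qvel': array([-8.81706404e-04,  2.00765187e-05,  5.33344360e-04, -4.31796370e-04,
       -1.12708838e-03,  1.66369907e-04, -1.56669179e-03]), 'joint_efforts': array([ 6.85374907e-03, -9.51534534e+01,  3.76993641e+00, -4.64412439e+01,
        1.95365312e-02,  6.38335754e-03, -1.75951072e-05]), 'tool_pos': array([ 0.19658668, -0.64536036,  0.23068292]), 'eef_rot': array([-3.14044988e+00,  9.56983644e-05,  2.95663108e-01]), 'force': array([-0.45768621, -0.55665924,  0.65029421]), 'torque': array([-0.00786585,  0.0103684 ,  0.00380451]), 'gripper_force': 0.0, 'finger_gap': 0.08506360782945806}
381.6644738647309 [[-0.995  0.069 -0.072  0.506]
 [-0.099 -0.755  0.648  0.59 ]
 [-0.01   0.652  0.758  0.824]
 [ 0.     0.     0.     1.   ]]
406.7622648889304 [[-0.03   0.998 -0.061  0.489]
 [-0.999 -0.029  0.023  0.009]
 [ 0.022  0.062  0.998  1.025]
 [ 0.     0.     0.     1.   ]]
```

View pics/t0.png

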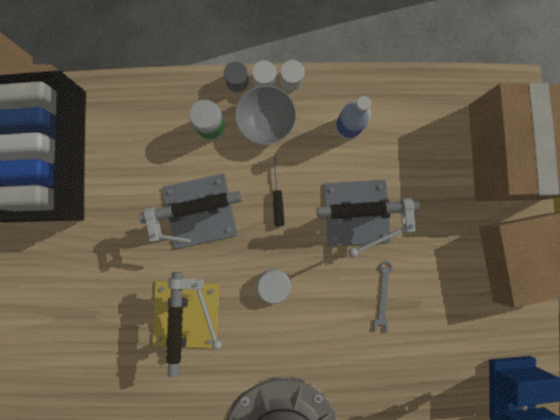

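View pics/s0.png

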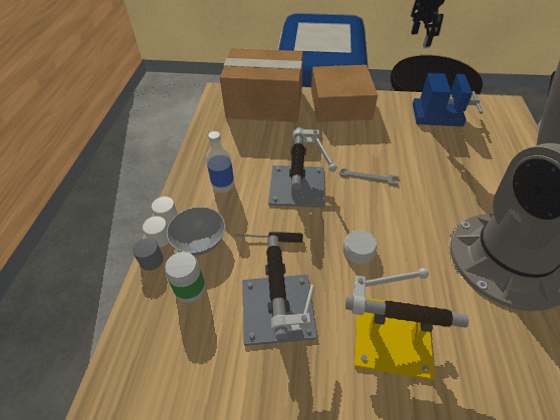

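Top view, three candidates:
- Grey handle at about (357,212), with a ball-ended lever whose ball is at (352,253).
- Grey handle at (200,210), with a short lever and no ball.
- Yellow look-alike at (185,315).

The right-hand grey one fits, since it is grey with a long lever and a ball (side view ball at about (333,167)). I'll confirm it in a crop.

Run:
```python
import cv2,numpy as np
t=cv2.imread('pics/t0.png')[170:270,300:430];s=cv2.imread('pics/s0.png')[120:215,255:355]
a=cv2.resize(t,None,fx=3.8,fy=3.8,interpolation=cv2.INTER_CUBIC);b=cv2.resize(s,None,fx=3,fy=4,interpolation=cv2.INTER_CUBIC)
b=cv2.resize(b,(300,380));cv2.imwrite('pics/c0.png',np.hstack([a[:380],b]))
print(a.shape)
```

```text
(380, 494, 3)
```

View pics/c0.png

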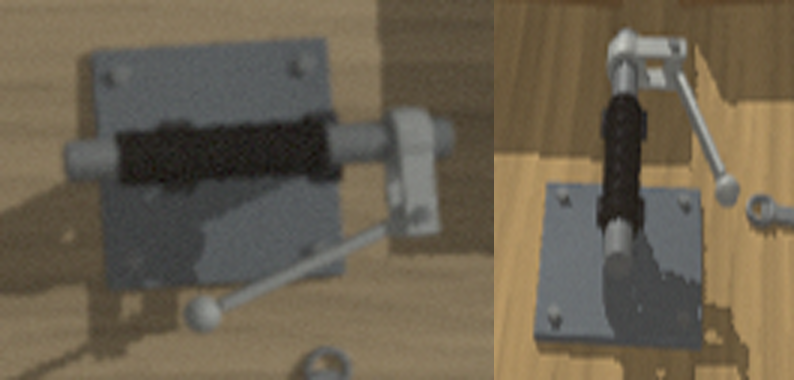

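The crop confirms it: grey base, long lever, ball at the end. Top pixels: ball (353.4,252.9), pin (410.5,226), bar ends (318,212) and (420,205). Side pixels: ball (332.7,167.5), pin (316,132).

Run:
```python
from h import *
np.set_printoptions(precision=4,suppress=True)
s,t=load('s0'),load('t0')
# refine ball
print('ball',tri(t,(353.4,252.9),s,(332.7,167.5)))
print('pin',tri(t,(410.5,226),s,(316,132)))
print('barL',tri(t,(318.5,212.1),s,(297,184)))
P=plane(t,[(353.4,252.9),(410.5,226),(318.5,212.1),(419.5,205.3)],.12);print(P)
print(np.linalg.norm(P[0]-P[1]),np.linalg.norm(P[2]-P[3]))
d=P[2]-P[3];th=np.arctan2(d[1],d[0]);print('stand yaw',np.degrees(th-np.pi/2))
l=P[0]-P[1];print('lever dir',np.degrees(np.arctan2(l[1],l[0])))
```

```text
ball (array([ 0.4516, -0.1701,  0.1162]), np.float64(0.0014227765777035466))
pin (array([ 0.505 , -0.2984,  0.1315]), np.float64(0.006425086921405888))
barL (array([ 0.5436, -0.094 ,  0.1225]), np.float64(0.0043131520685144135))
[[ 0.4525 -0.1694  0.12  ]
 [ 0.5085 -0.3025  0.12  ]
 [ 0.546  -0.0943  0.12  ]
 [ 0.5548 -0.3259  0.12  ]]
0.14444705339591704 0.231778327487444
stand yaw 2.194229551750332
lever dir 112.80283802635898
```

Everything checks out: lever length about 0.144 m, bar 0.232 m, stand yaw 2.2° with the lever at +20.6° (= 0.36 rad), and z about 0.12. My plan is to shut the fingers and turn the tool yaw to about 92°, so the back of a finger faces the blade. Then I rise clear of the boxes and move in.

drive_tool([
  {"offset":[0,0,-0.5],"twist":-1},
  {"offset":[0,0,-0.5],"twist":-1},
  {"offset":[0,0,-0.5],"twist":-1},
  {"offset":[0,0,-0.5],"twist":-1},
  {"offset":[0,0,0],"twist":-1},
  {"offset":[0,0,0],"twist":-1},
  {"offset":[0,0,0],"twist":-1},
  {"offset":[0,0,0],"twist":-1},
], claw=0, squeeze=20)

```text
clock: 1.1
tool_pos: [0.1967, -0.6455, 0.3509]
eef_rot: [-3.141, -0.0, 0.997]
force: [-0.1, 0.7, -0.0]
finger_gap: 0.0003
gripper_force: 0.0
```

drive_tool([
  {"offset":[0,0,0],"twist":-1},
  {"offset":[0,0,0],"twist":-1},
  {"offset":[0,0,0],"twist":-1},
  {"offset":[0,0,0],"twist":-1},
  {"offset":[0,0,0],"twist":-1},
  {"offset":[0,0,0],"twist":-1},
  {"offset":[0,0,0],"twist":-1},
  {"offset":[0,0,0],"twist":0},
])

```text
clock: 2.1
tool_pos: [0.1966, -0.6455, 0.3509]
eef_rot: [-3.141, -0.001, 1.604]
force: [0.3, 0.9, -0.4]
finger_gap: 0.0001
gripper_force: 0.0
```

drive_tool([
  {"offset":[0.6,0.3,0],"twist":0},
  {"offset":[0.6,0.3,0],"twist":0},
  {"offset":[0.6,0.3,0],"twist":0},
  {"offset":[0.6,0.3,0],"twist":0},
  {"offset":[0.6,0.3,0],"twist":0},
  {"offset":[0.6,0.3,0],"twist":0},
  {"offset":[0.6,0.3,0],"twist":0},
  {"offset":[0.6,0.3,0],"twist":0},
])

```text
clock: 3.1
tool_pos: [0.3312, -0.3516, 0.3513]
eef_rot: [3.142, -0.0, 1.602]
force: [1.0, -0.5, -0.3]
finger_gap: 0.0001
gripper_force: 0.0
```

drive_tool([
  {"offset":[0.6,0.3,0],"twist":0},
  {"offset":[0.6,0.3,0],"twist":0},
  {"offset":[0.6,0.3,0],"twist":0},
  {"offset":[0.4,0.3,0],"twist":0},
  {"offset":[0,0,0.6],"twist":0},
  {"offset":[0,0,0.6],"twist":0},
  {"offset":[0,0,0],"twist":0},
  {"offset":[0,0,0],"twist":0},
])

```text
clock: 4.1
tool_pos: [0.3988, -0.2188, 0.2806]
eef_rot: [3.141, 0.0, 1.604]
force: [0.2, -0.3, 0.1]
finger_gap: -0.0
gripper_force: 0.0
```

Run:
```python
from h import *
c=snap('wrist','w1');print(np.round(robot.state()['tool_pos'],4),np.round(c['cam_to_world'],3))
```

```text
[ 0.399  -0.2189  0.2808] [[ 0.999 -0.032 -0.009  0.397]
 [ 0.033  0.966  0.258 -0.155]
 [ 0.001 -0.258  0.966  0.423]
 [ 0.     0.     0.     1.   ]]
```

View pics/w1.png

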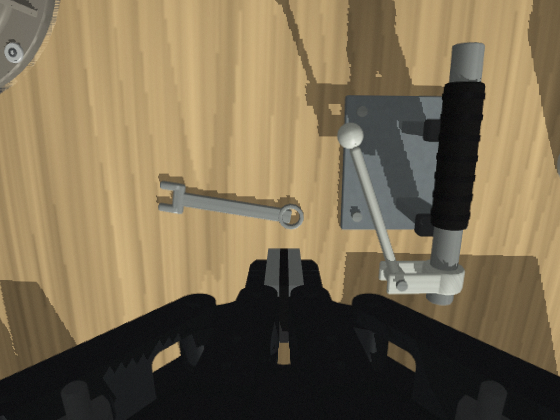

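The wrist view shows the shut fingertips at about (285,255), all outside the lever. The ball is at (350,135), the pin near (400,285), and the bar is to the right. I'll cross-check these positions.

Run:
```python
from h import *
np.set_printoptions(precision=4,suppress=True)
c=load('w1');t=load('t0')
print('ball',tri(c,(350,135),t,(353.4,252.9)))
print(plane(c,[(350,135),(401,285),(376,208),(467,48)],.12))
print('tip, fingers at z .281/.30:',plane(c,[(247,262),(317,262)],.283)[:,:2], plane(c,[(205,300),(365,300)],.335)[:,:2])
```

```text
ball (array([ 0.4529, -0.1685,  0.1256]), np.float64(0.000580520286847138))
[[ 0.4541 -0.169   0.12  ]
 [ 0.5147 -0.3072  0.12  ]
 [ 0.4826 -0.2321  0.12  ]
 [ 0.5451 -0.0948  0.12  ]]
tip, fingers at z .281/.30: [[ 0.3834 -0.2163]
 [ 0.4135 -0.2153]] [[ 0.3767 -0.2054]
 [ 0.4215 -0.2039]]
```

drive_tool([
  {"offset":[0,0,0.5],"twist":0},
  {"offset":[0,0,0.5],"twist":0},
  {"offset":[0,0,0.5],"twist":0},
  {"offset":[0,0,0.5],"twist":0},
  {"offset":[0,0,0.5],"twist":0},
  {"offset":[0,0,0.4],"twist":0},
  {"offset":[0,0.2,0],"twist":0},
  {"offset":[0,0.2,0],"twist":0},
])

```text
clock: 5.15
tool_pos: [0.4244, -0.2182, 0.1069]
eef_rot: [3.14, 0.001, 1.604]
force: [-0.5, 0.2, 0.2]
finger_gap: 0.0001
gripper_force: 0.0
```

drive_tool([
  {"offset":[0,0.1,0],"twist":0},
  {"offset":[0,0.1,0],"twist":0},
  {"offset":[0,0,0],"twist":0},
])

```text
clock: 5.52
tool_pos: [0.4348, -0.2173, 0.1056]
eef_rot: [3.141, 0.0, 1.605]
force: [-0.2, -0.6, 0.1]
finger_gap: -0.0002
gripper_force: 0.0
```

drive_tool([
  {"offset":[0,0.05,0],"twist":0},
  {"offset":[0,0.05,0],"twist":0},
  {"offset":[0,0.05,0],"twist":0},
  {"offset":[0,0.05,0],"twist":0},
  {"offset":[0,0.05,0],"twist":0},
  {"offset":[0,0.05,0],"twist":0},
  {"offset":[0,0,0],"twist":0},
])

```text
clock: 6.4
tool_pos: [0.4526, -0.2166, 0.1053]
eef_rot: [3.141, -0.0, 1.605]
force: [0.5, -0.5, -0.4]
finger_gap: 0.0001
gripper_force: 0.0
```

drive_tool([
  {"offset":[0,0.05,0],"twist":0},
  {"offset":[0,0.05,0],"twist":0},
  {"offset":[0,0,0],"twist":0},
])

```text
clock: 6.78
tool_pos: [0.4574, -0.2163, 0.1049]
eef_rot: [-3.139, -0.001, 1.605]
force: [-5.8, 1.1, 1.3]
finger_gap: -0.0002
gripper_force: 2.5
```

drive_tool([
  {"offset":[0.02,0.05,0],"twist":0},
  {"offset":[0.02,0.05,0],"twist":0},
  {"offset":[0,0,0],"twist":0},
])

```text
clock: 7.15
tool_pos: [0.4633, -0.2139, 0.1049]
eef_rot: [-3.14, -0.0, 1.605]
force: [-5.7, -0.5, 0.0]
finger_gap: 0.0003
gripper_force: 2.8
```

drive_tool([
  {"offset":[0.02,0.05,0],"twist":0},
  {"offset":[0.02,0.05,0],"twist":0},
  {"offset":[0.02,0.05,0],"twist":0},
  {"offset":[0.02,0.05,0],"twist":0},
  {"offset":[0.02,0.05,0],"twist":0},
  {"offset":[0,0,0],"twist":0},
])

```text
clock: 7.9
tool_pos: [0.4779, -0.2085, 0.105]
eef_rot: [-3.14, 0.001, 1.604]
force: [-6.8, -6.0, 0.6]
finger_gap: -0.0002
gripper_force: 3.7
```

drive_tool([
  {"offset":[0.02,0.04,0],"twist":0},
  {"offset":[0.02,0.04,0],"twist":0},
  {"offset":[0,0,0],"twist":0},
])

```text
clock: 8.28
tool_pos: [0.4825, -0.2059, 0.105]
eef_rot: [-3.139, 0.001, 1.604]
force: [-6.5, -6.2, 2.3]
finger_gap: 0.0001
gripper_force: 4.0
```

drive_tool([
  {"offset":[0,0.04,0],"twist":0},
  {"offset":[0,0.04,0],"twist":0},
  {"offset":[0,0,0],"twist":0},
])

```text
clock: 8.65
tool_pos: [0.4868, -0.2055, 0.1049]
eef_rot: [-3.138, 0.0, 1.604]
force: [-10.5, -5.1, 4.5]
finger_gap: -0.0004
gripper_force: 5.2
```

drive_tool([
  {"offset":[0,0.03,0],"twist":0},
  {"offset":[0,0.02,0],"twist":0},
  {"offset":[0,0,0],"twist":0},
])

```text
clock: 9.02
tool_pos: [0.4874, -0.2055, 0.1047]
eef_rot: [-3.134, 0.0, 1.603]
force: [-27.3, -2.8, 18.5]
finger_gap: -0.0002
gripper_force: 13.4
```

At the stop: the force rises steeply with almost no travel. I'll ease off a little and look.

drive_tool([
  {"offset":[0,-0.02,0],"twist":0},
  {"offset":[0,0,0],"twist":0},
])

```text
clock: 9.28
tool_pos: [0.4872, -0.2055, 0.1048]
eef_rot: [-3.136, 0.0, 1.603]
force: [-19.4, -3.2, 11.7]
finger_gap: 0.0
gripper_force: 9.8
```

Run:
```python
from h import *
c=snap('wrist','w2');t=snap('top','t2');s=snap('side','s2');print(np.round(robot.state()['tool_pos'],4))
a=cv2.resize(t['color'][170:290,290:430],None,fx=3,fy=3)[...,::-1]
b=cv2.resize(s['color'][110:230,240:370],None,fx=3,fy=3)[...,::-1]
cv2.imwrite('pics/c2.png',np.hstack([a,b]))
```

```text
[ 0.4872 -0.2055  0.1048]
```

View pics/w2.png

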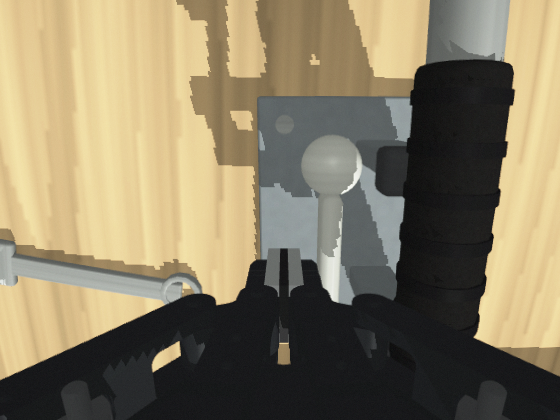

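View pics/c2.png

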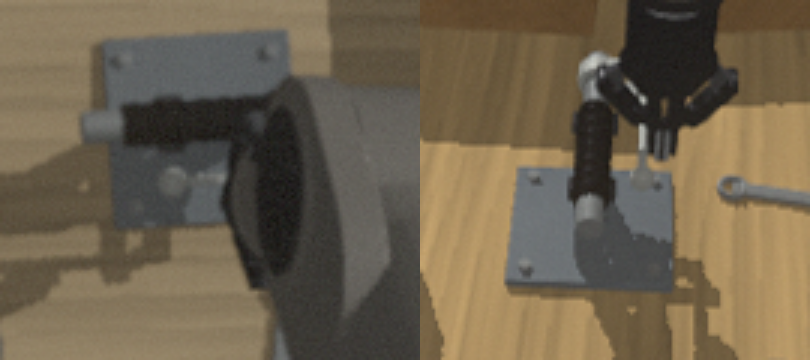

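In the pictures the lever lies parallel to the bar, with the ball at (331,165) in the wrist view and (348,230) in the top view. The plate corner is still at about (325,183), so the stand has not slid. I'll put numbers on it.

Run:
```python
from h import *
t=load('t2');w=load('w2')
pin=np.array([.508,-.301])
a=np.array([.546,-.0943]);b=np.array([.5548,-.3259]);u=(a-b)/np.linalg.norm(a-b);n=np.array([u[1],-u[0]])
for P in (plane(t,[(348,230.3)],.12)[0,:2],plane(w,[(331,165)],.12)[0,:2]):
    l=P-pin;print(P,np.hypot(*l),'lever rad',.36-(np.arctan2(l[1],l[0])-np.arctan2(u[1],u[0])),'dist to bar',(P-b)@n)
g=cv2.cvtColor(t['color'],cv2.COLOR_RGB2GRAY).astype(float);g0=cv2.cvtColor(load('t0')['color'],cv2.COLOR_RGB2GRAY).astype(float)
print('stand shift px',cv2.phaseCorrelate(g0[175:212,312:365].copy(),g[175:212,312:365].copy()))
```

```text
[ 0.50328125 -0.15912927] 0.14194918150199431 lever rad 0.36472959851114817 dist to bar -0.04514946118692091
[ 0.50329817 -0.15838743] 0.14269005790476386 lever rad 0.36502094146104935 dist to bar -0.0451043859038516
stand shift px ((0.07794454699289943, -0.043674301601722476), 0.9951592156273913)
```

The lever is at 0.365 rad, 45 mm from the bar centre line, so it is at the stop, and the stand has moved less than 0.1 px. Now I release it fully and go about 8 mm lower, so the flatter part of the finger bears.

drive_tool([
  {"offset":[0,-0.1,0],"twist":0},
  {"offset":[-0.02,-0.1,0],"twist":0},
  {"offset":[-0.02,-0.1,0],"twist":0},
  {"offset":[-0.02,-0.1,0],"twist":0},
  {"offset":[-0.02,-0.1,0],"twist":0},
  {"offset":[-0.02,-0.1,0],"twist":0},
  {"offset":[0,-0.1,0],"twist":0},
  {"offset":[0,-0.2,0],"twist":0},
])

```text
clock: 10.42
tool_pos: [0.4366, -0.2122, 0.1053]
eef_rot: [3.141, -0.0, 1.605]
force: [0.4, -0.4, 0.2]
finger_gap: 0.0004
gripper_force: 0.0
```

drive_tool([
  {"offset":[0,0,0],"twist":0},
  {"offset":[0,0,0.13],"twist":0},
  {"offset":[0,0,0],"twist":0},
  {"offset":[0,0,0],"twist":0},
])

```text
clock: 10.92
tool_pos: [0.4367, -0.2123, 0.0974]
eef_rot: [-3.141, -0.0, 1.605]
force: [0.1, -0.6, 0.4]
finger_gap: 0.0001
gripper_force: 0.0
```

Run:
```python
from h import *
w=snap('wrist','w3');snap('top','t3')
cv2.imwrite('pics/c3.png',w['color'][...,::-1]);print(robot.state()['force'],robot.state()['tool_pos'])
```

```text
[ 0.61358528 -0.06744291 -0.16284544] [ 0.43675477 -0.21240326  0.09752422]
```

View pics/c3.png

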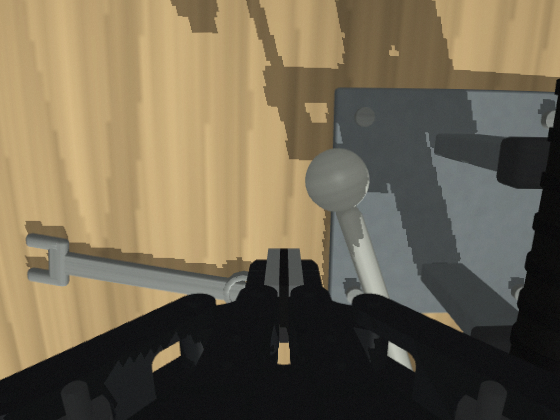

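The lever has sprung right out again (ball at (337,180), blade slanted, finger clear of it, zero force). Now the second press.

drive_tool([
  {"offset":[0,0.08,0],"twist":0},
  {"offset":[0,0.08,0],"twist":0},
  {"offset":[0,0.08,0],"twist":0},
  {"offset":[0,0.05,0],"twist":0},
  {"offset":[0.01,0.05,0],"twist":0},
  {"offset":[0.01,0.05,0],"twist":0},
  {"offset":[0.01,0.05,0],"twist":0},
  {"offset":[0.01,0.05,0],"twist":0},
])

```text
clock: 12.02
tool_pos: [0.4647, -0.2086, 0.097]
eef_rot: [-3.139, -0.001, 1.605]
force: [-6.7, 3.1, 1.4]
finger_gap: 0.0
gripper_force: 3.1
```

drive_tool([
  {"offset":[0.01,0.05,0],"twist":0},
  {"offset":[0.01,0.05,0],"twist":0},
  {"offset":[0.01,0.05,0],"twist":0},
  {"offset":[0.01,0.05,0],"twist":0},
  {"offset":[0,0,0],"twist":0},
])

```text
clock: 12.65
tool_pos: [0.4766, -0.2057, 0.0969]
eef_rot: [-3.139, -0.001, 1.605]
force: [-8.1, 2.6, 1.3]
finger_gap: -0.0
gripper_force: 3.7
```

drive_tool([
  {"offset":[0.01,0.05,0],"twist":0},
  {"offset":[0,0.05,0],"twist":0},
  {"offset":[0,0,0],"twist":0},
])

```text
clock: 13.02
tool_pos: [0.4825, -0.2048, 0.0969]
eef_rot: [-3.139, -0.001, 1.605]
force: [-8.9, 4.6, 2.5]
finger_gap: 0.0001
gripper_force: 4.1
```

drive_tool([
  {"offset":[0,0.03,0],"twist":0},
  {"offset":[0,0,0],"twist":0},
])

```text
clock: 13.28
tool_pos: [0.4842, -0.2046, 0.097]
eef_rot: [-3.139, -0.001, 1.605]
force: [-9.6, 3.7, 2.5]
finger_gap: 0.0001
gripper_force: 4.3
```

drive_tool([
  {"offset":[0,0.02,0],"twist":0},
  {"offset":[0,0,0],"twist":0},
])

```text
clock: 13.52
tool_pos: [0.4853, -0.2045, 0.097]
eef_rot: [-3.138, -0.001, 1.605]
force: [-9.1, 5.1, 3.1]
finger_gap: -0.0003
gripper_force: 4.4
```

drive_tool([
  {"offset":[0,0.02,0],"twist":0},
  {"offset":[0,0,0],"twist":0},
])

```text
clock: 13.78
tool_pos: [0.4865, -0.2044, 0.0969]
eef_rot: [-3.138, -0.001, 1.605]
force: [-9.0, 6.0, 3.7]
finger_gap: -0.0002
gripper_force: 4.6
```

drive_tool([
  {"offset":[0,0.01,0],"twist":0},
  {"offset":[0,0,0],"twist":0},
])

```text
clock: 14.02
tool_pos: [0.4867, -0.2044, 0.0969]
eef_rot: [-3.137, -0.001, 1.605]
force: [-12.0, 5.5, 6.8]
finger_gap: 0.0
gripper_force: 6.2
```

drive_tool([
  {"offset":[0,0.01,0],"twist":0},
  {"offset":[0,0,0],"twist":0},
  {"offset":[0,0,0],"twist":0},
  {"offset":[0,0,0],"twist":0},
])

```text
clock: 14.52
tool_pos: [0.4868, -0.2043, 0.0969]
eef_rot: [-3.137, -0.001, 1.605]
force: [-15.3, 6.1, 8.3]
finger_gap: -0.0003
gripper_force: 7.8
```

Run:
```python
from h import *
t=snap('top','t4');w=snap('wrist','w4');s=robot.state();print(s['force'],s['tool_pos'])
for f in('t2','t3','t4'):
    g=cv2.cvtColor(load(f)['color'],cv2.COLOR_RGB2GRAY).astype(float);g0=cv2.cvtColor(load('t0')['color'],cv2.COLOR_RGB2GRAY).astype(float)
    print(f,'stand shift px',cv2.phaseCorrelate(g0[175:212,312:365].copy(),g[175:212,312:365].copy()))
# ball shift between two stops, and out states
A,B,C,D=[cv2.cvtColor(load(f)['color'],cv2.COLOR_RGB2GRAY).astype(float) for f in('t2','t4','t0','t3')]
print(cv2.phaseCorrelate(A[222:239,338:358].copy(),B[222:239,338:358].copy()),cv2.phaseCorrelate(C[244:262,344:360].copy(),D[244:262,344:360].copy()))
```

```text
[-15.64405301   6.31047226  10.36003772] [ 0.48673482 -0.20438504  0.09684833]
t2 stand shift px ((0.07794454699289943, -0.043674301601722476), 0.9951592156273913)
t3 stand shift px ((0.02805322977418001, 0.06996672545847815), 1.0009121224079405)
t4 stand shift px ((-0.00577199489635305, -0.05092523863018528), 1.0108838934777065)
((-0.29606142788412804, 0.05842862619718581), 1.1248988262241422) ((1.084307899446154, 0.39493351611256244), 0.4716473237816348)
```

The lever is held at the stop at about 15 N, the ball is in the same place as in the first press, and the stand has not moved. Handing in.

```bash
python3 -c "
from cell import robot
print(robot.sign_off())"
```

```text
the job is handed in; nothing more can be done
None
```

I pressed the long lever to its stop, let it spring right back out, then pressed it to the stop again and handed the job in holding it there at about 15 N (27 N peak, on the first press). The stand did not measurably move, and nothing else on the bench was touched.

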